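# Mark the place of a lace sample plate and show its label

## Task

Take the orange place marker out of its small stand and slide it upright, all the way down, into the free slot (orange tape at both ends) of the long wooden file block, and let go of it. Then pull out the one glass sample plate whose frosted end has the small notched corner, and hold it a hand's breadth or so above the middle of the light pad, tipped back at least about halfway from upright to flat so that the labelled face is up; finish still holding it there, still. Leave the two other plates, the pincushion and the spool alone.

Things in the scene. Friction and masses are not known exactly. Their poses are not given: they have to be found in the camera images.
- rack: Fixed dark wooden file block, 170 (x) x 80 (y) x 50 mm high, any yaw. Origin: centre of its underside. Four slots side by side along its x at -60, -20, +20, +60 mm, each 7 mm wide (x), 52 mm long (y), 40 mm deep (floor 10 mm above the table), 2 mm chamfers at the mouth. Three hold a glass plate each, in any order, one is free.
- gap: The free slot of the file block, with a strip of orange tape at each end on the block's top. Origin: centre of the slot's floor, 10 mm above the table; mouth 40 mm above the origin. z up, x across the slot (7 mm), y along it (52 mm).
- marker: Loose orange place marker, about 45 g: flat blade 4 (x) x 40 (y) x 88 mm tall, topped by a handle block 14 (x) x 36 (y) x 38 mm tall (z 87 to 125 mm). Origin: centre of the blade's lower edge. Same shape when turned half round. Starts upright in the stand, origin 10 mm above the table; fully home in a slot its origin lies on the slot's floor.
- stand: Fixed dark wooden block, 50 (x) x 75 (y) x 50 mm high, with one slot like those of the file block (7 mm across x, 52 mm along y, floor 10 mm above the table) in its middle that holds the marker at the start. Origin: centre of its underside.
- plate: The wanted plate: loose glass, 5 (x) x 50 (y) x 120 mm tall (z), about 75 g, upright in a slot, 80 mm of it above the block. Origin: centre of its lower edge; z up the plate. Top 40 mm frosted white, with an 8 x 8 mm notch in the top corner on its +y side. Label (yellow, blue bars) on the +x face only, so +x is where the label faces (seen label on, the notch is top right).
- plate_middle (a point): Middle of the wanted plate, 60 mm up from its lower edge; axes as the plate's.
- blank: Other plate, same size: top 40 mm frosted but with no notch and no label. Leave it in its slot. Origin: centre of its lower edge, z up.
- bare: Other plate, same size: clear glass all over, no notch. Leave it in its slot. Origin: centre of its lower edge, z up.
- pad: Fixed light pad, 160 x 160 x 8 mm, white lit top in a grey frame. Origin: centre of its underside.
- pincushion: Loose red pincushion, 68 mm across, 43 mm high. Origin: centre of its underside. Leave alone.
- spool: Loose blue thread spool, 40 mm across, 50 mm high, upright. Origin: centre of its underside. Leave alone.
There are look-alikes about, which are no part of the job. There is more than one size of the marker; the job needs the smaller. What is shaped like the plate but red is not meant.

How it is judged:
On the way, in this order (a step that is already met when the one before it is completed fails the run):
1. the marker stands fully home in the free slot, let go of, while the wanted plate is still in its slot (horizontal distance between marker and gap below 0.009 m and z of marker in the frame of gap below 0.006 m and angle between marker's own z axis and vertical below 0.15 rad and contact force between the fingers and marker below 0.1 N and distance of plate from where it was at the start of the episode below 0.02 m), for 0.2 s.
2. the wanted plate is lifted out of the file block in the gripper (z of plate in the frame of rack above 0.055 m and contact force between the fingers and plate above 0.5 N), for 0.2 s.
At the end, for the whole second after the job is handed in: Marker released, upright within 0.15 rad, 9 mm and 6 mm of the free slot's floor centre. Plate held still by the fingers only, middle within 50 mm of the pad centre from above, 60 to 300 mm high, label direction within 60 deg of up. Other plates moved under 12 mm, pincushion and spool 20 mm (horizontal distance between marker and gap below 0.009 m and z of marker in the frame of gap below 0.006 m and angle between marker's own z axis and vertical below 0.15 rad and contact force between the fingers and marker below 0.1 N and horizontal distance between plate_middle and pad below 0.05 m and z of plate_middle in the frame of pad between 0.06 and 0.3 m and angle between plate's own x axis and vertical below 1.05 rad and contact force between the fingers and plate above 0.5 N and contact force between plate and pad below 0.05 N and contact force between plate and rack below 0.05 N and linear speed of plate below 0.03 m/s and angular speed of plate below 0.3 rad/s and distance of each of blank, bare from where it was at the start of the episode below 0.012 m and distance of each of pincushion, spool from where it was at the start of the episode below 0.02 m); the arm keeps its last pose, push and grip.
It fails at once if one of the other plates is pulled or knocked out of place (20 mm) (distance of any of blank, bare from where it was at the start of the episode above 0.02 m).
It fails at once if the pincushion or spool is disturbed (30 mm) (distance of any of pincushion, spool from where it was at the start of the episode above 0.03 m).
It also fails if it takes over 67 s, if anything falls off the work surface, if the arm or the gripper's body presses on something with over 40 N, if the wrist force passes 120 N, or if a joint passes its speed limit or range.

## Robot

A 6-joint arm with a two-finger parallel gripper is mounted at the origin on the work surface. World frame = base frame: x ahead of the robot, y to its left, z up, the work surface at z = 0. Lengths are in m, angles in rad, forces in N, time in s.
With the tool pointing down it reaches from about 0.3 to 0.825 m from the base axis. Payload 5.4 kg.
Tool frame: the origin (TCP) lies at the very end of the fingers, on their centre line; the grasp point (between the pads) lies 19 mm behind it; z points along the fingers, y is the line along which they close (so a half turn about z gives the same grasp; the last joint's range is limited). The gripper opens to 92 mm and grips with 3 to 60 N. Pads are 20 mm wide; open, the fingers measure 128 mm over their backs; the gripper's body (75 mm by 189 mm) begins 69 mm behind the grasp point.
Start: joints at [-1.387, 0.158, 1.597, -0, 1.386, -0.21], TCP at [0.221, -0.531, 0.215] pointing down, gripper open.
Joint ranges: [-2.91, 2.91], [-0.94, 2.29], [0.18, 2.7], [-1.29, 4.43], [0.17, 2.64], [-3, 3]. Speed limits (rad/s): [2.57, 2.57, 3.14, 3.14, 3.14, 3.14].

## Interface

Orientations are given as a rotation vector (axis times angle).
In Python, from workcell import bot gives the robot as it stands. Calls block until the motion is done:
- bot.goto(position, orientation): joint-space move of the TCP to a pose.
- bot.line_to(position, rot=None, max_speed=0.15): straight line of the TCP; rot=None keeps the orientation; max_speed is the mean speed in m/s.
- bot.set_joints(angles): joint-space move.
- bot.set_gripper(opening, newtons=None): opening from 0.0 (shut) to 1.0 (fully open); newtons is the grip in N (None keeps the last); returns when the fingers have stopped.
- bot.hold(seconds).
- bot.inverse_kinematics(position, orientation): joint angles nearest the present ones, or None.
- bot.read_camera(name): name is "side" or "top"; returns a dict with "pixels" (400x640x3 uint8, blue, green, red), "fx", "fy", "cx", "cy" (pixels), "k1" (the pictures are not rectified: a ray, as slopes to the right and down, at radius r is drawn at 1 + k1 r^2 times it, then the intrinsics apply), "R" (3x3) and "t" (3): a world point X has camera coordinates R X + t. Camera axes: x right, y down, z forward; pixel columns grow to the right and rows downward; lengths in m; the calibration is good to about 2 mm. A picture is of the moment at which its call begins. There is no depth.
A pose or a line that the arm cannot do raises bot.MotionError and nothing moves.
- bot.job_done(): hands the job in; it is judged then, once.
Readings, each from a call of its own:
- bot.current_clock(): time.
- bot.current_joints(): joint angles.
- bot.current_joint_vel(): joint speeds.
- bot.current_effort(): joint torques, N m.
- bot.current_ee_pos(): TCP position.
- bot.current_tool_rot(): TCP orientation.
- bot.current_contact_force(): force on the tool from outside, world axes, zero at the start.
- bot.current_ft_torque(): the same for the moment, N m.
- bot.current_opening(): opening from 0.0 (shut) to 1.0 (fully open).
- bot.current_grip_force(): force on a finger pad.
Only numpy, scipy, OpenCV 4.12 (cv2) and the standard library are available. Lean on these libraries where they do the work, as an engineer would, in place of code of your own. Each camera call takes 0.05 s, during which the arm holds its last target. There are 200 camera calls.

## Working session

There is one attempt and no reset: what is moved stays moved. The work goes in short steps, each a Python script; the robot and the scene stay as the last script left them, time stands still between calls to the robot, and variables do not carry over. Pictures are saved under pics/ and viewed, at most 10 in all, crops included, and the job is handed in when it is done.

```bash
mkdir -p pics; ls; python3 - <<'E'
from workcell import bot
import cv2,numpy as np
for n in("top","side"):
    c=bot.read_camera(n); cv2.imwrite(f"pics/{n}0.png",c["pixels"])
    R=np.array(c["R"]);t=np.array(c["t"]);print(n,c["fx"],c["fy"],c["cx"],c["cy"],c["k1"],R.round(4).tolist(),t.round(4),(-R.T@t).round(3))
print(bot.current_clock())
E
```

```text
pics
top 428.5132371905517 428.5132371905517 320.39421685123546 197.42222692655872 -0.11154667720459817 [[-0.0028, -0.9998, -0.0206], [-0.9959, 0.0046, -0.0898], [0.0899, 0.0203, -0.9957]] [-0.0318  0.607   0.9936] [ 0.515 -0.055  1.043]
side 422.59935843574453 422.59935843574453 314.8732816588481 198.62072766129052 0.023072634546086872 [[-0.9674, -0.2531, -0.0036], [-0.1559, 0.607, -0.7793], [0.1994, -0.7533, -0.6267]] [0.5858 0.1732 0.869 ] [0.42  0.698 0.682]
0.1
```

View pics/top0.png

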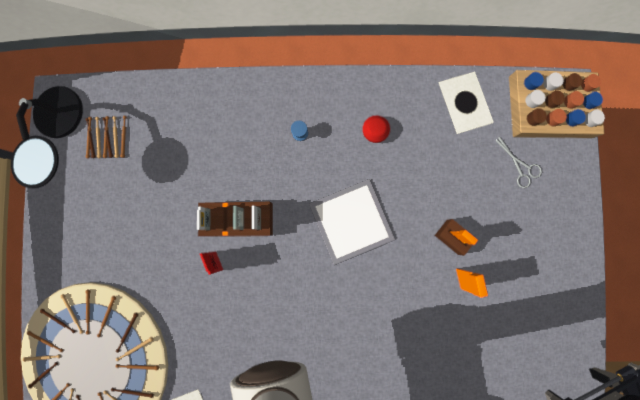

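View pics/side0.png

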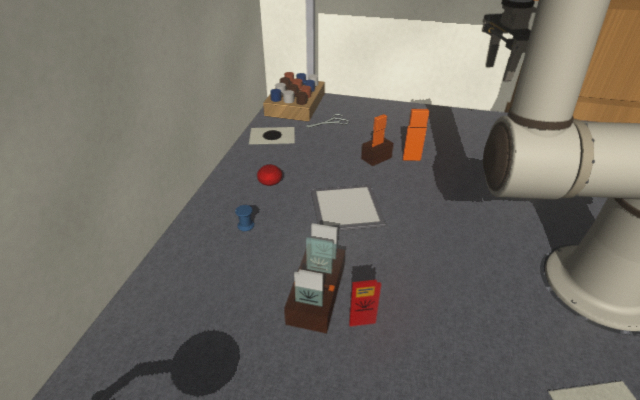

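The top view shows the rack at (234,219) with tape at (225,205) and (225,234). The pad is at (354,222), and the marker in its stand is at (458,236). The larger look-alike marker at (472,283) and the red plate at (211,262) aren't part of the job. I'll enlarge the rack to tell the plates apart, and the two markers.

```bash
python3 - <<'E'
import cv2,numpy as np
t=cv2.imread("pics/top0.png");s=cv2.imread("pics/side0.png")
r=lambda im,x,y,w,h,W,H:cv2.resize(im[y:y+h,x:x+w],(W,H),interpolation=cv2.INTER_CUBIC)
a=r(s,275,215,120,120,400,400) if 0 else r(s,280,215,70,120,350,600)
b=np.vstack([r(t,190,190,90,60,450,300),r(t,420,210,90,60+0,450,300)])
cv2.imwrite("pics/c1.png",np.hstack([a,b]))
E
```

```text
(no output)
```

View pics/c1.png

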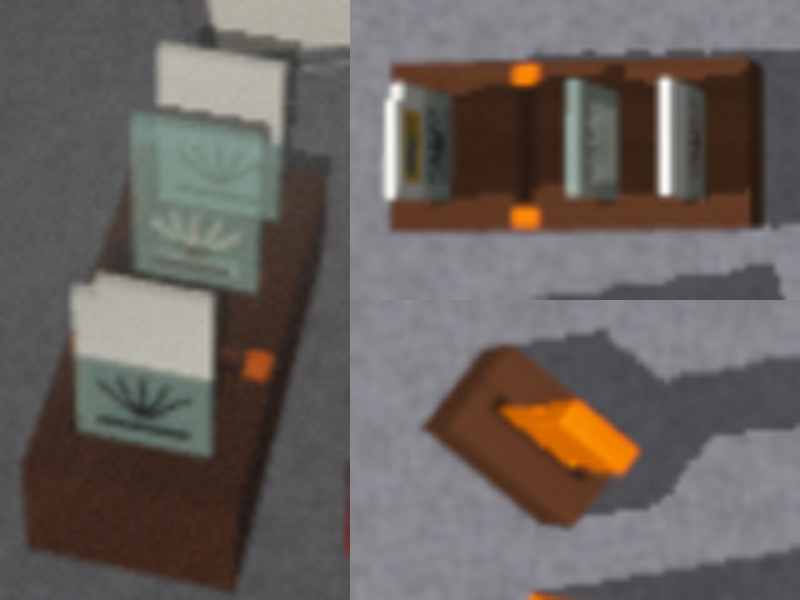

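Candidates for the wanted plate:
- **Near plate** (side ~(309,290), top ~(204,218)): it has a frosted top, a notch at its top left in the side view, and a yellow label on its -y face. It fits the description.
- **Middle plate:** clear all over, so it's the bare one.
- **Far plate:** frosted with no notch, so it's the blank.
- **Red plate** (364,303): excluded by its colour.

The marker meant is the smaller orange one, in the stand at (458,236). The bigger one stands free at (472,283). Next I'll fit the poses and overlay the models to check them.

```bash
cat > h.py <<'E'
from workcell import bot
import cv2,numpy as np
from scipy.spatial.transform import Rotation as Ro
from scipy.optimize import least_squares
def proj(c,X):
    X=np.atleast_2d(X)@np.array(c["R"]).T+np.array(c["t"]); s=X[:,:2]/X[:,2:]
    s=s*(1+c["k1"]*(s**2).sum(1,keepdims=True)); return s*[c["fx"],c["fy"]]+[c["cx"],c["cy"]]
def at(c,uv,z):  # world xy of pixel at height z
    return np.append(least_squares(lambda p:proj(c,[p[0],p[1],z])[0]-uv,[.5,0]).x,z)
def place(p,X):  # p=x,y,yaw
    return Ro.from_euler('z',p[2]).apply(X)+[p[0],p[1],0]
def box(x,y,z0,z1,x0=0):
    return np.array([[x0+a*x/2,b*y/2,z] for z in(z0,z1) for a,b in((-1,-1),(1,-1),(1,1),(-1,1))])
def draw(im,c,P,col=(0,255,0),k=1):
    q=proj(c,P)
    for i in range(4):
        for a,b in((i,(i+1)%4),(4+i,4+(i+1)%4),(i,i+4)):
            cv2.line(im,*[tuple(int(v*k+k/2) for v in q[j]) for j in(a,b)],col,1)
def down(yaw): # tool z down, tool y along world heading yaw
    y=np.array([np.cos(yaw),np.sin(yaw),0]);z=np.array([0,0,-1.]);return Ro.from_matrix(np.c_[np.cross(y,z),y,z])
E
cat > fit.py <<'E'
from h import *
t=bot.read_camera("top");s=bot.read_camera("side");T=t["pixels"];S=s["pixels"]
hsv=cv2.cvtColor(T,cv2.COLOR_BGR2HSV)
m=cv2.inRange(hsv,(8,170,120),(22,255,255));m[:,:190]=0;m[:,280:]=0;m[:195]=0;m[240:]=0;m[210:228]=0
n,l,st,ce=cv2.connectedComponentsWithStats(m)
tp=[tuple(ce[i]) for i in range(1,n) if st[i,4]>5];print("tape",tp,st[1:,4])
W=np.array([at(t,u,.05) for u in tp]);print(W)
f=lambda im,x,y:(x,y)
cl=lambda X,Y,ox,oy,yo:((X-350)/5+ox-.5+.1*5/5,(Y-yo)/5+oy-.4)
rc=[cl(*p,190,190,0) for p in((390,62),(390,230),(751,229),(750,60))]
C=np.array([at(t,u,.05) for u in rc]);print(C,np.linalg.norm(C-np.roll(C,1,0),axis=1))
ms=[cl(*p,420,210,300) for p in((578,400),(640,447),(620,475),(553,427))]
M=np.array([at(t,u,.135) for u in ms]);print("marker",M.mean(0),np.linalg.norm(M-np.roll(M,1,0),axis=1))
sc=[cl(*p,420,210,300) for p in((490,348),(426,428),(560,525))]
Sx=np.array([at(t,u,.05) for u in sc]);print("stand",Sx,np.linalg.norm(np.diff(Sx,axis=0),axis=1))
g=cv2.inRange(T,(225,225,225),(255,255,255));g[:,:310]=0;g[:,400:]=0;g[:175]=0;g[270:]=0
pp=cv2.minAreaRect(cv2.findNonZero(g));print("pad",at(t,pp[0],.008),pp)
E
python3 fit.py
```

```text
tape [(np.float64(224.88888888888889), np.float64(204.44444444444446)), (np.float64(224.8181818181818), np.float64(233.0))] [27 33]
[[0.58924379 0.18983972 0.05      ]
 [0.52235024 0.18901151 0.05      ]]
[[0.59525218 0.25554323 0.05      ]
 [0.51613645 0.25396131 0.05      ]
 [0.51681831 0.0831451  0.05      ]
 [0.59551484 0.08413069 0.05      ]] [0.17141274 0.07913154 0.17081757 0.0787027 ]
marker [ 0.51098131 -0.35252542  0.135     ] [0.01591407 0.0332958  0.01484376 0.03524002]
stand [[ 0.55250459 -0.33043209  0.05      ]
 [ 0.51562859 -0.29945293  0.05      ]
 [ 0.47018051 -0.3614955   0.05      ]] [0.04816168 0.07690779]
pad [ 0.55039018 -0.10836352  0.008     ] ((351.4112548828125, 221.28700256347656), (55.461544036865234, 55.615394592285156), 67.38013458251953)
```

Sizes match the description: the rack measures 171x79 mm, and the marker top 34x15 mm. I'll overlay the models in both cameras.

```bash
cat > ov.py <<'E'
from h import *
t=bot.read_camera("top");s=bot.read_camera("side")
d=np.deg2rad
rack=(.5558,.1693,d(90.4)); mk=(.511,-.350,d(-37.5)); pad=(.5504,-.1084,0)
out=[]
for c,crops in((t,((190,190,100,60),(425,205,100,60))),(s,((280,215,100,120),(350,100,100,75)))):
    k=4;im=cv2.resize(c["pixels"],None,fx=k,fy=k,interpolation=cv2.INTER_CUBIC)
    draw(im,c,place(rack,box(.17,.08,0,.05)),k=k)
    draw(im,c,place(rack,box(.007,.052,.01,.05,.02)),(0,0,255),k=k)
    draw(im,c,place(rack,box(.005,.05,.01,.13,.06)),(255,255,0),k=k)
    draw(im,c,place(mk,box(.014,.036,.097,.135)),(255,0,0),k=k)
    draw(im,c,place((.5113,-.346,mk[2]),box(.05,.075,0,.05)),k=k)
    out.append(np.vstack([im[y*k:(y+h)*k,x*k:(x+w)*k] for x,y,w,h in crops]))
H=max(o.shape[0] for o in out);out=[cv2.copyMakeBorder(o,0,H-o.shape[0],0,0,0) for o in out]
im=np.hstack(out);im=cv2.resize(im,None,fx=600/H,fy=600/H,interpolation=cv2.INTER_AREA);cv2.imwrite("pics/ov1.png",im);print(im.shape)
E
python3 ov.py
```

```text
(600, 615, 3)
```

View pics/ov1.png

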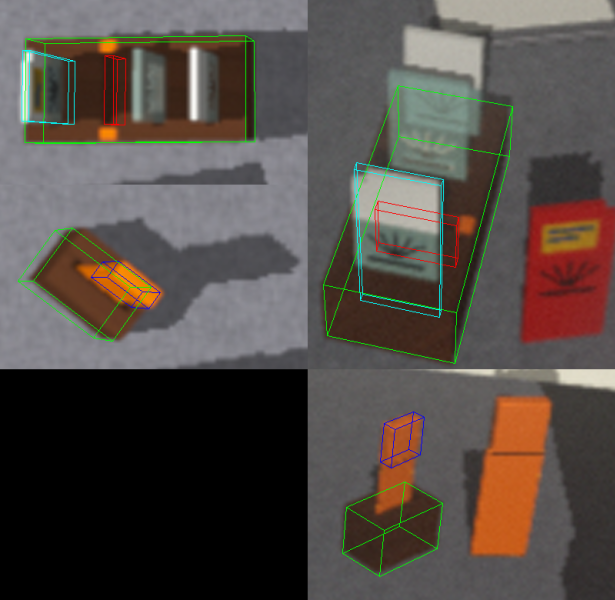

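The overlays agree within about 2 mm in both views. Now the grasp: check IK first, then lift the marker.

```bash
cat >> h.py <<'E'
def best(pos,yaw):
    q0=bot.current_joints();o=[]
    for y in(yaw,yaw+np.pi):
        r=down(y).as_rotvec();q=bot.inverse_kinematics(pos,r)
        if q is not None:o.append((abs(np.array(q)-q0).max(),r,q))
    return min(o,key=lambda a:a[0])[1:]
E
python3 - <<'E'
from h import *
t=bot.read_camera("top")
print("big",at(t,(472,283),.1))
mk=(.511,-.351);r,q=best([*mk,.2],np.deg2rad(-37.5));print(np.round(q,2))
print([ (np.round(best([.556,.1893,.30],np.deg2rad(90.4))[1],2))])
bot.set_gripper(.5,20)
bot.goto([*mk,.2],r); bot.line_to([*mk,.104],max_speed=.1)
print(bot.current_ee_pos(),bot.current_contact_force())
bot.set_gripper(0,20); print(bot.current_opening()*92,bot.current_grip_force(),bot.current_contact_force())
bot.line_to([*mk,.285]); print(bot.current_opening()*92,bot.current_contact_force(),bot.current_clock())
r,q=best([.556,.1893,.285],np.deg2rad(90.4)); print(np.round(q,2))
bot.goto([.556,.1893,.285],r); print(bot.current_clock(),bot.current_opening()*92)
for n in("top","side"): cv2.imwrite(f"pics/{n}2.png",bot.read_camera(n)["pixels"])
E
```

```text
big [ 0.40992642 -0.36815872  0.1       ]
[-0.8   0.28  1.48 -0.    1.38 -0.14]
[array([ 0.12,  0.15,  1.44,  0.  ,  1.55, -1.46])]
[ 0.51150928 -0.35150899  0.10495359] [ 0.32182575 -0.40859294 -0.04585805]
13.787628412088093 19.9159973859787 [ 3.15461626 -1.62603148 -0.85813976]
14.132758749788955 [-0.17359712  0.15663645 -0.40614979] 5.5083
[ 0.12  0.15  1.47  0.    1.52 -1.46]
7.4667 14.266107555569274
```

Marker held: the opening of 14 mm matches the handle. I'll lower it until the blade sits just above the mouth and look.

```bash
python3 - <<'E'
from h import *
bot.line_to([.556,.1893,.156],max_speed=.12)
p=np.array(bot.current_ee_pos());R=Ro.from_rotvec(bot.current_tool_rot());y=R.as_matrix()[:,1];print(p,np.rad2deg(np.arctan2(y[1],y[0])),bot.current_contact_force())
out=[]
for n,(x,yy,w,h) in(("top",(185,180,100,75)),("side",(280,190,100,120))):
    c=bot.read_camera(n);k=5;im=cv2.resize(c["pixels"],None,fx=k,fy=k,interpolation=cv2.INTER_CUBIC)
    draw(im,c,place((.5558,.1693,np.deg2rad(90.4)),box(.17,.08,0,.05)),k=k)
    draw(im,c,place((.5558,.1693,np.deg2rad(90.4)),box(.007,.052,.05,.05,.02)),(0,0,255),k=k)
    draw(im,c,place((p[0],p[1],np.deg2rad(90.4)),box(.004,.04,p[2]-.094,p[2]-.007)),(255,0,0),k=k)
    o=im[yy*k:(yy+h)*k,x*k:(x+w)*k];out.append(cv2.resize(o,(400,400*h//w)))
H=max(o.shape[0] for o in out)
cv2.imwrite("pics/ov2.png",np.hstack([cv2.copyMakeBorder(o,0,H-o.shape[0],0,0,0) for o in out]))
E
```

```text
[0.55672061 0.18942059 0.15708173] 90.40402596198399 [ 0.45805128 -0.00100705 -0.08733748]
```

View pics/ov2.png

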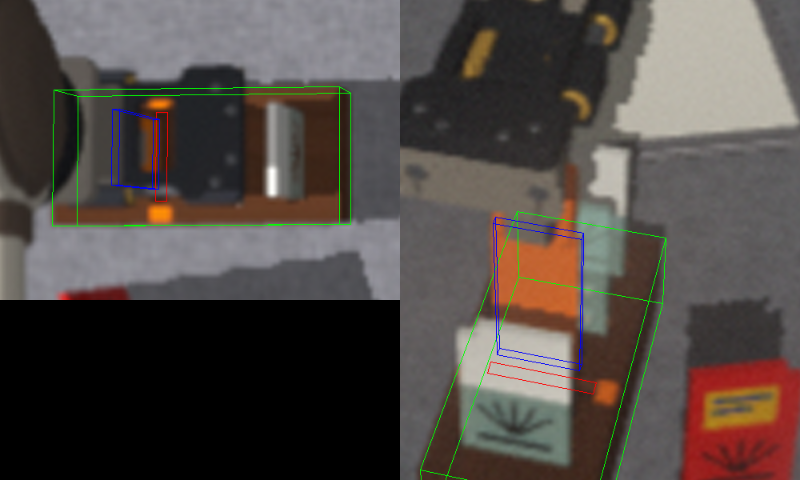

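The blade lines up with the slot in both views. The side view shows the orange blade inside the predicted blue box, with the slot mouth just below it. I'll insert it in steps and watch the force.

```bash
python3 - <<'E'
from h import *
p=[.5557,.1893]
for z in np.arange(.150,.1015,-.004):
    bot.line_to([*p,z],max_speed=.04); f=np.array(bot.current_contact_force()); e=np.array(bot.current_ee_pos())
    print(round(z,3),e.round(4),f.round(1),round(bot.current_opening()*92,1))
    if f[2]>6 or np.abs(f[:2]).max()>8: print("stop");break
print(bot.current_clock())
E
```

```text
0.15 [0.5554 0.1893 0.1496] [ 0.4  0.6 -0.8] 13.7
0.146 [0.5554 0.1892 0.1456] [ 0.3  0.  -0.8] 14.1
0.142 [0.5554 0.1893 0.1416] [-0.3  0.7 -0. ] 14.0
0.138 [0.5554 0.1893 0.1376] [-1.2 -0.2 -0.9] 14.0
0.134 [0.5554 0.1893 0.1336] [ 0.1  0.5 -0.7] 13.7
0.13 [0.5554 0.1893 0.1296] [-0.6  0.2 -0.8] 13.8
0.126 [0.5555 0.1893 0.1256] [ 0.2  0.5 -0.8] 14.0
0.122 [0.5554 0.1893 0.1216] [-0.   0.4 -0.6] 14.0
0.118 [0.5554 0.1892 0.1176] [ 0.8 -0.6 -0.7] 13.8
0.114 [0.5554 0.1893 0.1136] [-0.4 -0.2  1.1] 14.1
0.11 [0.5554 0.1893 0.1096] [-0.3 -0.8 -0.1] 14.1
0.106 [0.5554 0.1892 0.1056] [ 0.4 -0.2  0.2] 13.7
0.102 [0.5569 0.1895 0.1035] [-1.1 -0.5  5.2] 14.0
12.1917
```

The marker bottomed at TCP z ≈ 0.1035, as predicted. Release it, retreat and check.

```bash
python3 - <<'E'
from h import *
bot.set_gripper(.24); bot.hold(.2); print(bot.current_opening()*92,bot.current_grip_force(),bot.current_contact_force())
bot.hold(.2); bot.line_to([.5557,.1893,.26],max_speed=.12)
bot.goto([.45,.0,.35],bot.current_tool_rot())
out=[]
for n,(x,yy,w,h) in(("top",(185,180,100,75)),("side",(280,190,100,120))):
    c=bot.read_camera(n);k=5;im=cv2.resize(c["pixels"],None,fx=k,fy=k,interpolation=cv2.INTER_CUBIC)
    draw(im,c,place((.5557,.1893,np.deg2rad(90.4)),box(.014,.036,.097,.135)),(255,0,0),k=k)
    draw(im,c,place((.5558,.1693,np.deg2rad(90.4)),box(.005,.05,.05,.13,.06)),(0,255,0),k=k)
    o=im[yy*k:(yy+h)*k,x*k:(x+w)*k];out.append(cv2.resize(o,(400,400*h//w)))
H=max(o.shape[0] for o in out)
cv2.imwrite("pics/ov3.png",np.hstack([cv2.copyMakeBorder(o,0,H-o.shape[0],0,0,0) for o in out]));print(bot.current_clock())
E
```

```text
22.107883252672394 0.0 [-0.31718412  0.37931779 -0.43831379]
15.425
```

View pics/ov3.png

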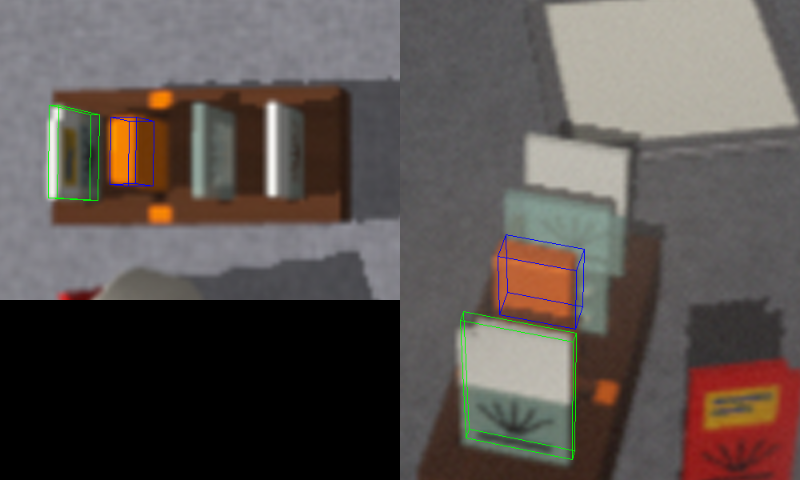

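The marker is home and upright, and the wanted plate hasn't moved. Next I'll check IK for the tilted end pose, then take the plate.

```bash
python3 - <<'E'
from h import *
a=np.deg2rad(90.4);P=np.array([.5558,.1693])+.06*np.array([np.cos(a),np.sin(a)]);P=P-[0.0004,0.]
M=np.array([.5504,-.1084,.188]);tilt=Ro.from_rotvec(np.array([-1,0,0])*np.deg2rad(50))
r,q=best([*P,.2],a);fr=(tilt*Ro.from_rotvec(r)).as_rotvec();ft=M+tilt.apply([0,0,.028])
print(np.round(q,2),ft,bot.inverse_kinematics(ft,fr));r2=(Ro.from_euler('z',np.pi)*Ro.from_rotvec(r))
assert bot.inverse_kinematics(ft,fr) is not None
bot.set_gripper(.22,30)
bot.goto([*P,.2],r); bot.line_to([*P,.135],max_speed=.1)
for z in(.12,.098):
    bot.line_to([*P,z],max_speed=.05);print(bot.current_ee_pos(),bot.current_contact_force())
bot.set_gripper(0,30);print(bot.current_opening()*92,bot.current_grip_force(),bot.current_contact_force())
bot.line_to([*P,.29],max_speed=.1);bot.hold(.3);print(bot.current_opening()*92,bot.current_grip_force(),bot.current_contact_force(),bot.current_clock())
bot.goto([M[0],M[1],.32],r)
bot.goto(ft,fr);bot.hold(.5)
print(bot.current_ee_pos(),bot.current_opening()*92,bot.current_grip_force(),bot.current_contact_force(),bot.current_clock())
im=np.vstack([bot.read_camera(n)["pixels"][120:320,150:550] for n in("top","side")]);cv2.imwrite("pics/end.png",cv2.resize(im,None,fx=1.5,fy=1.5))
E
```

```text
[ 0.19  0.23  1.54  0.    1.37 -1.39] [ 0.5504     -0.08695076  0.20599805] [ 0.07178956  0.27907027  1.71288214 -0.89779358  1.35652408 -1.20568876]
[0.55466149 0.22926249 0.11951878] [-0.0908561   0.30886478 -0.71502617]
[0.55489275 0.2292959  0.09777204] [-0.29086156  0.39143684 -0.63184708]
4.839381275108287 30.000184178352356 [-0.60221058  0.01963424  1.15606538]
4.9078244547488445 29.999804198741913 [ 0.62632247  0.21303283 -0.67255864] 21.3667
[ 0.55042926 -0.08730288  0.2062137 ] 5.238673756841628 29.999739825725555 [ 0.13477199 -0.18486379 -1.35493552] 24.0167
```

View pics/end.png

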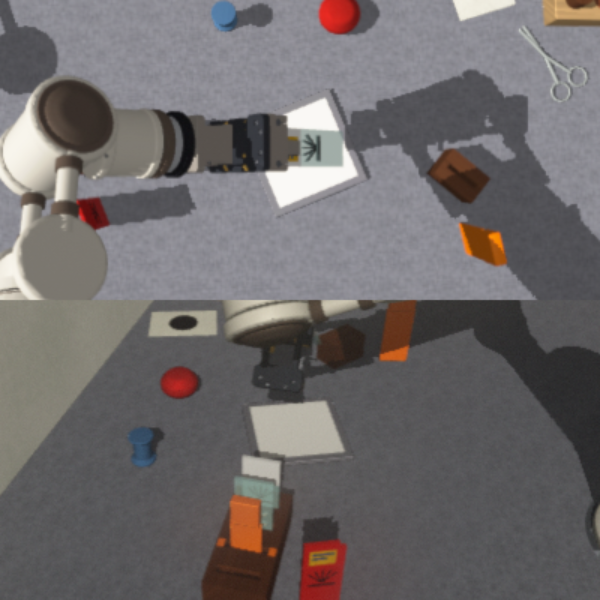

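The plate is held tilted over the pad with the yellow label visible from above. The marker is home in the slot, and the other plates, pincushion and spool haven't moved. I'm handing the job in.

```bash
python3 -c "
from workcell import bot
bot.hold(.5);print(bot.job_done())"
```

```text
the job is handed in; nothing more can be done
None
```

I handed the job in at about 25 s: the marker is seated and released in the free slot, and the notched plate is held still about 18 cm above the pad, tipped back 50° with its label up; no verdict was returned.

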